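# Ready the spice mill and hold up the fullest tin

### The job

Get the spice mill ready for filling: fit the loose crank on to the mill's square shaft, fully down, and let go of it. Then find by feel which of the three identical closed tins is the heaviest, with the two lighter ones left standing upright on the cart, and finish while still holding the heaviest one upright in the gripper, its underside about 20 cm above the cart and touching nothing else. Do not tip any tin over, and leave the bottle, the bowls and the wooden lid where they are.

Things in the scene. Friction and masses are not known exactly. Their poses are not given: they have to be found in the camera images.
- cart: stainless prep cart whose flat top is the work surface, at height 0; fixed
- mill: spice mill fixed to the cart: 90 mm square foot, round body 80 mm wide, 70 mm tall, 34 mm collar to 75 mm, then an upright steel shaft 14 mm square to 95 mm, narrowing to 11 mm square at its top (97 mm). Origin: centre of the foot's underside; z up; shaft flats and foot sides parallel to x and y
- seat (a point): point on the shaft's axis at the top of the collar, 75 mm above the mill's origin, where the crank's underside comes to rest; axes as the mill's
- crank: loose 160 g crank lying right way up: square hub 26 x 26 mm, 56 mm tall, square bore 16.4 mm wide, 24 mm deep in its underside; flat arm 14 mm wide, 7 mm thick, at the bottom, to x = 99 mm, with upright 20 mm knob at x = 90 mm (top at 37 mm). Origin: centre of hub's underside; x along arm, z up; bore sides parallel to x, y. Fits in any of four quarter turns; 1.2 mm play each side
- tin_a: closed round brass tin, 60 mm diameter, 90 mm tall, straight sides, one of three alike, in a loose row from left to middle, centres 100 mm or more apart. Origin: centre of its underside; z up; yaw means nothing. Weighs 1.3 to 4.7 N; the heaviest, drawn anew each time, weighs at least 1.8 N more than each other. The load inside has a little play
- tin_b: closed round brass tin, 60 mm diameter, 90 mm tall, straight sides, one of three alike, in a loose row from left to middle, centres 100 mm or more apart. Origin: centre of its underside; z up; yaw means nothing. Weighs 1.3 to 4.7 N; the heaviest, drawn anew each time, weighs at least 1.8 N more than each other. The load inside has a little play
- tin_c: closed round brass tin, 60 mm diameter, 90 mm tall, straight sides, one of three alike, in a loose row from left to middle, centres 100 mm or more apart. Origin: centre of its underside; z up; yaw means nothing. Weighs 1.3 to 4.7 N; the heaviest, drawn anew each time, weighs at least 1.8 N more than each other. The load inside has a little play
- bottle: push dispenser bottle in frosted plastic, 66 mm diameter, 193 mm tall, bystander, left, beyond the tins. Origin: centre of its underside; z up
- big_bowl: larger white plastic bowl, 200 mm across, 75 mm tall, bystander, far side of the cart. Origin: centre of its underside; z up
- orange_bowl: orange plastic bowl, 156 mm across, nested in the larger one, bystander, in the larger bowl. Origin: centre of its underside; z up
- wooden_lid: round wooden pot lid, 170 mm diameter, 14 mm thick with a 28 mm knob rising to 36 mm, bystander, far side of the cart. Origin: centre of its underside; z up
There are look-alikes about, which are no part of the job. What is shaped like the tin_c but green is not meant.

How it is judged:
On the way:
1. the crank sits fully down on the mill's shaft and has been let go (z of crank in the frame of seat between -0.004 and 0.004 m and horizontal distance between crank and seat below 0.005 m and angle between crank's own z axis and vertical below 0.12 rad and contact force between the fingers and crank below 0.1 N), for 0.3 s.
At the end, for the whole second after the job is handed in: Crank seated (4 mm in height, 5 mm off axis, 0.12 rad) and let go; the heaviest tin gripped, still, upright within 0.25 rad, over 120 mm above the cart, touching only the gripper; both lighter tins (under 2.85 N each) upright on the cart, let go (all of step 1 and ((height (world z) of tin_a above 0.12 m and contact force between the fingers and tin_a above 1 N and angle between tin_a's own z axis and vertical below 0.25 rad and linear speed of tin_a below 0.05 m/s and contact force between tin_a and cart below 0.1 N and contact force between tin_a and mill below 0.1 N and contact force between tin_a and crank below 0.1 N and contact force between tin_a and bottle below 0.1 N and contact force between tin_a and big_bowl below 0.1 N and contact force between tin_a and orange_bowl below 0.1 N and contact force between tin_a and wooden_lid below 0.1 N and contact force between tin_b and cart between 0.7 and 2.85 N and angle between each of tin_b, tin_c's own z axis and vertical below 0.1 rad and height (world z) of each of tin_b, tin_c below 0.005 m and contact force between each of tin_b, tin_c and tin_a below 0.1 N and contact force between the fingers and tin_b below 0.1 N and contact force between tin_c and cart between 0.7 and 2.85 N and contact force between the fingers and tin_c below 0.1 N) or (height (world z) of tin_b above 0.12 m and contact force between the fingers and tin_b above 1 N and angle between tin_b's own z axis and vertical below 0.25 rad and linear speed of tin_b below 0.05 m/s and contact force between tin_b and cart below 0.1 N and contact force between tin_b and mill below 0.1 N and contact force between tin_b and crank below 0.1 N and contact force between tin_b and bottle below 0.1 N and contact force between tin_b and big_bowl below 0.1 N and contact force between tin_b and orange_bowl below 0.1 N and contact force between tin_b and wooden_lid below 0.1 N and contact force between tin_a and cart between 0.7 and 2.85 N and angle between each of tin_a, tin_c's own z axis and vertical below 0.1 rad and height (world z) of each of tin_a, tin_c below 0.005 m and contact force between each of tin_a, tin_c and tin_b below 0.1 N and contact force between the fingers and tin_a below 0.1 N and contact force between tin_c and cart between 0.7 and 2.85 N and contact force between the fingers and tin_c below 0.1 N) or (height (world z) of tin_c above 0.12 m and contact force between the fingers and tin_c above 1 N and angle between tin_c's own z axis and vertical below 0.25 rad and linear speed of tin_c below 0.05 m/s and contact force between tin_c and cart below 0.1 N and contact force between tin_c and mill below 0.1 N and contact force between tin_c and crank below 0.1 N and contact force between tin_c and bottle below 0.1 N and contact force between tin_c and big_bowl below 0.1 N and contact force between tin_c and orange_bowl below 0.1 N and contact force between tin_c and wooden_lid below 0.1 N and contact force between tin_a and cart between 0.7 and 2.85 N and angle between each of tin_a, tin_b's own z axis and vertical below 0.1 rad and height (world z) of each of tin_a, tin_b below 0.005 m and contact force between each of tin_a, tin_b and tin_c below 0.1 N and contact force between the fingers and tin_a below 0.1 N and contact force between tin_b and cart between 0.7 and 2.85 N and contact force between the fingers and tin_b below 0.1 N))); the arm keeps its last pose, push and grip.
It fails at once if a tin was tipped over (angle between any of tin_a, tin_b, tin_c's own z axis and vertical above 0.6 rad).
It fails at once if a bystander was disturbed (moved more than 30 mm) (distance of any of bottle, big_bowl, orange_bowl, wooden_lid from where it was at the start of the episode above 0.03 m).
It also fails if it takes over 72 s, if anything falls off the work surface, if the arm or the gripper's body presses on something with over 40 N, if the wrist force passes 120 N, or if a joint passes its speed limit or range.

### The arm

A 6-joint arm with a two-finger parallel gripper is mounted at the origin on the work surface. World frame = base frame: x ahead of the robot, y to its left, z up, the work surface at z = 0. Lengths are in m, angles in rad, forces in N, time in s.
With the tool pointing down it reaches from about 0.35 to 0.775 m from the base axis. Payload 7.3 kg.
Tool frame: the origin (TCP) lies midway between the tips of the shut fingers; the grasp point (between the pads) lies 19 mm behind it (robot.tcp_to_grasp is the distance from the TCP to the grasp point, in m); x points along the fingers, z is the direction in which the jaws open and shut, and the axes are right-handed (so a half turn about x gives the same grasp; the last joint's range is limited). The gripper opens to 92 mm and grips with 3 to 60 N. Pads are 19 mm wide; open, the fingers measure 130 mm over their backs; the gripper's body (75 mm by 190 mm) begins 47 mm behind the grasp point.
Start: joints at [1.11, 0.342, 1.524, -0, 1.275, -0.146], TCP at [0.163, 0.499, 0.227] pointing down, gripper open.
Joint ranges: [-2.53, 2.53], [-0.77, 2.02], [0.04, 2.7], [-1, 4.14], [0.28, 2.66], [-3.11, 3.11]. Speed limits (rad/s): [2.57, 2.57, 3.14, 3.14, 3.14, 3.14].

### API

Orientations are given as [roll, pitch, yaw] about the fixed x, y, z axes, in that order (R = Rz(yaw) Ry(pitch) Rx(roll)).
In Python, from cell import robot gives the robot as it stands.
- The arm moves only by the tool move_arm, never from a script. Its argument "deltas" is a list of rows, each an object with "dp": the shift along the tool's x, y, z in m, a list of three; "turn": the turn, a rotation vector about the tool's x, y, z in degrees, a list of three. A call has 1 to 10 rows; each row is the pose to reach, as a shift and turn from the pose commanded when the call began, along the tool's axes at that moment; what a row does not reach only later rows make up. A row lasts 1/10 s, in which the tool goes at most 50 mm and 8.59 degrees, less where a joint would pass 70% of its speed; a pose out of reach is approached as far as the arm can. A call with a gripper value outside its range is refused whole. "hand" is the finger opening in m, from 0 to 0.0918, set as the call begins (left out, the last holds). The fingers move at their own pace and stop on an object; "squeeze" is the grip in N (left out, the last holds). Time passes only in rows, so rows that repeat a pose let the fingers close. It gives the time, the measured TCP pose, the force and the opening at its end, in the units of the state.
- robot.observe(): the state, without advancing time (a new reading comes with each control period).
- robot.read_camera(name): name is "side" or "top"; returns (picture, depth): 420x560x3 uint8, red, green, blue; 420x560 float32, m along the optical axis (not along the pixel's ray), 0 where there is no reading.
- robot.camera_info(name): a dict with "fx", "fy", "cx", "cy" (pixels), "R" (3x3) and "t" (3): a world point X has camera coordinates R X + t. Camera axes: x right, y down, z forward; pixel columns grow to the right and rows downward; lengths in m; the calibration is good to about 2 mm. A picture is of the moment at which its call begins. camera_info takes no time and is no camera call.
- robot.hand_in(): hands the job in, once; it reports no verdict.
The state is a dict: "time": time; "qpos": joint angles; "qvel": joint speeds; "joint_efforts": joint torques, N m; "tool_pos": TCP position; "tool_rot": TCP orientation; "contact_force": force on the tool from outside, world axes, zero at the start; "torque": the same for the moment, N m; "opening": finger opening in m.
Only numpy, scipy, OpenCV 4.12 (cv2) and the standard library are available. Lean on these libraries where they do the work, as an engineer would, in place of code of your own. Each camera call takes 0.05 s, during which the arm holds its last target.

## Working session

There is one attempt and no reset: what is moved stays moved. The work goes in short steps, Python scripts to look and compute and a tool call to move; the robot and the scene stay as the last step left them, time stands still between calls to the robot, and variables do not carry over. Pictures are saved under pics/ and viewed, and the job is handed in when it is done.

Besides the shell and the picture viewer there is one more tool, called after "Request:" as name([rows], argument=value, ...), one row to a line, values as JSON. move_arm: Moves the arm, as the interface text tells. Its arguments: {"type":"object","properties":{"deltas":{"type":"array"},"hand":{"type":"number"},"squeeze":{"type":"number"}},"required":["deltas"]}

```bash
ls; mkdir -p pics; python3 - <<'E'
from cell import robot
import cv2,numpy as np
print(robot.observe())
for n in("side","top"):
    p,d=robot.read_camera(n); np.savez(f"{n}0.npz",p=p,d=d)
    cv2.imwrite(f"pics/{n}0.png",p[:,:,::-1]); i=robot.camera_info(n); print(n,i, -np.array(i["R"]).T@i["t"])
E
```

```text
pics
{'time': 0.0, 'qpos': array([ 1.11000567e+00,  3.42708448e-01,  1.52499247e+00, -3.83177448e-06,
        1.27539205e+00, -1.46002659e-01]), 'qvel': array([-0.00038299,  0.00099917,  0.00014792, -0.0010742 , -0.00176284,
       -0.00079301]), 'joint_efforts': array([-1.19668050e-03, -4.31251931e+01, -2.44216561e+01,  7.17147742e-02,
        5.61194227e-02, -1.75751538e-04]), 'tool_pos': array([0.16235193, 0.49885178, 0.22606093]), 'tool_rot': array([ 2.99803222,  1.56929601, -2.02914363]), 'contact_force': array([ 0.08149882, -1.09458732,  0.13008862]), 'torque': array([ 0.00876974,  0.02459302, -0.06097487]), 'opening': 0.09159179657975586}
side {'fx': 419.9819001316996, 'fy': 419.9819001316996, 'cx': 272.9137617541082, 'cy': 212.2109490845135, 'R': array([[-0.9825231 , -0.18450104,  0.02465197],
       [-0.11295085,  0.48567887, -0.86680917],
       [ 0.14795425, -0.8544445 , -0.49803026]]), 't': array([0.63137218, 0.08190045, 1.24261811])} [0.44573784 1.13845971 0.67428892]
top {'fx': 420.5407116023541, 'fy': 420.5407116023541, 'cx': 280.3317465055898, 'cy': 210.54180960195055, 'R': array([[ 1.41294760e-02, -9.99899997e-01, -5.94403653e-04],
       [-9.89216882e-01, -1.38918427e-02, -1.45797728e-01],
       [ 1.45774890e-01,  2.64803963e-03, -9.89314242e-01]]), 't': array([0.09649315, 0.60745923, 1.06259911])} [0.44464526 0.10210842 1.13986796]
```

View pics/top0.png

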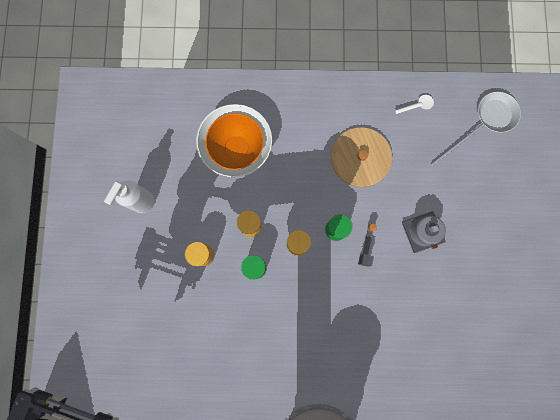

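View pics/side0.png

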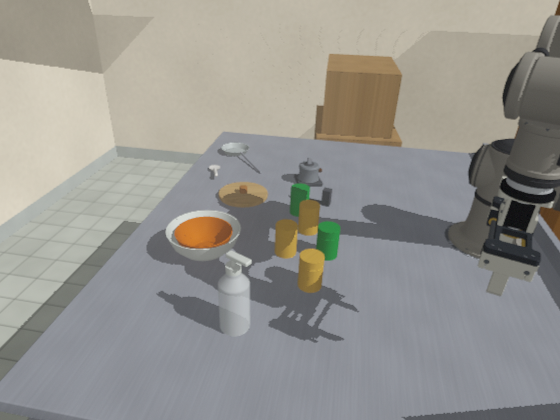

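The top view shows brass tins near (197,254), (248,222) and (299,242), and green decoys at (253,267) and (339,227). The crank lies at about (366,258) to (372,228) and the mill is near (425,232). Next I'll measure these.

```bash
cat > h.py <<'E'
import numpy as np,cv2
from cell import robot
def ray(n,u,v,z):
    i=robot.camera_info(n);R=np.array(i["R"]);C=-R.T@i["t"]
    d=R.T@np.array([(u-i["cx"])/i["fx"],(v-i["cy"])/i["fy"],1]); return C+d*(z-C[2])/d[2]
def cloud(n,d):
    i=robot.camera_info(n);v,u=np.mgrid[:420,:560]
    P=np.stack([(u-i["cx"])/i["fx"]*d,(v-i["cy"])/i["fy"]*d,d],-1)-np.array(i["t"])
    return P@np.array(i["R"])
E
python3 - <<'E'
from h import *
z=np.load("top0.npz");p=z["p"];d=z["d"];W=cloud("top",d)
hsv=cv2.cvtColor(p,cv2.COLOR_RGB2HSV)
print(hsv[254,197],hsv[222,248],hsv[242,299],hsv[267,253])
# tins: by height mask
m=((W[...,2]>.08)&(W[...,2]<.1)&(d>0)).astype(np.uint8)
n,l,s,c=cv2.connectedComponentsWithStats(m)
for k in range(1,n):
    if s[k,4]>60: 
        (u,v),r=cv2.minEnclosingCircle(np.argwhere(l==k)[:,::-1].astype(np.float32))
        print(s[k],c[k].round(1),ray("top",*c[k],.09).round(4),r,np.median(W[l==k],0).round(4), np.median(hsv[l==k],0))
crop=p[205:285,340:460]; cv2.imwrite("pics/c1.png",cv2.resize(crop[:,:,::-1],None,fx=6.5,fy=6.5,interpolation=cv2.INTER_CUBIC))
s=np.load("side0.npz")["p"];crop=s[145:225,270:370]; cv2.imwrite("pics/c2.png",cv2.resize(crop[:,:,::-1],None,fx=7,fy=7,interpolation=cv2.INTER_CUBIC))
np.set_printoptions(linewidth=250)
print((W[222:272:2,358:382:2,2]*1000).round(0).astype(int))
E
```

```text
[ 19 163 218] [ 20 163 139] [ 20 159 144] [ 68 177 156]
[129 186  17  23  71] [139.6 200.3] [0.6207 0.4618 0.09  ] 12.101786613464355 [0.6177 0.4583 0.0896] [110.  13. 136.]
[237 211  24  23 437] [248.4 221.9] [0.5693 0.1848 0.09  ] 11.89271068572998 [0.5692 0.1851 0.0893] [ 20. 161. 145.]
[328 214  25  25 443] [340. 226.] [ 0.5622 -0.0455  0.09  ] 12.041694641113281 [ 0.5623 -0.0455  0.0892] [ 68. 178. 150.]
[287 230  24  24 447] [298.6 241.7] [0.5213 0.0583 0.09  ] 11.971020698547363 [0.5209 0.0575 0.0894] [ 20. 161. 147.]
[185 242  25  24 460] [196.8 253.6] [0.4882 0.311  0.09  ] 12.32243537902832 [0.4876 0.3111 0.0894] [ 20. 165. 222.]
[241 255  25  24 454] [252.9 266.8] [0.4578 0.1708 0.09  ] 12.114463806152344 [0.4574 0.1708 0.0894] [ 68. 179. 153.]
[[  -4   -2    0    0    3   -1   -2   -5    2   -6    0    4]
 [   3    1   -6    0   -3   -2   35   34   38   -1    0   -2]
 [  -1    0    1    3    1   16   40   36   35   36   -3   -3]
 [   0    1    0   -1   -2   17   35   37   39   36    3    1]
 [   1   -1    1    2   -1    5   21   30   32    0    2   -1]
 [  -3   -3    2   
[... 541 characters left out ...]
    0]
 [  -3    0    1    6    7    8   -3   -1   -3   -3    0    0]
 [   1   -1   -2    3   10    7   -3   -1    1    1    2    3]
 [  -2   -2   32   55   55    1    4   -3    2    2    3   -4]
 [   3   14   42   57   55   55   57   59   -2    0    1   -2]
 [   1   15   43   55   56   56   55   56    3   -2   -1    1]
 [   1   27   55   57   56   58   58   55   -1    1    3   -1]
 [  -1   30   55   55   56   57   56   54    1   -1   -1   -1]
 [   3   15   35   52   52   59   54   -3   -1   -1    3    1]
 [   0   -2    5    0   -3   11    0    1   -1    2   -1    1]
 [  -4   -2   -1   -3    0    1    2   -2   -1   -5    4   -2]
 [  -2    1   -4   -3   -2    2    3   -2    1    2   -1   -1]]
```

View pics/c1.png

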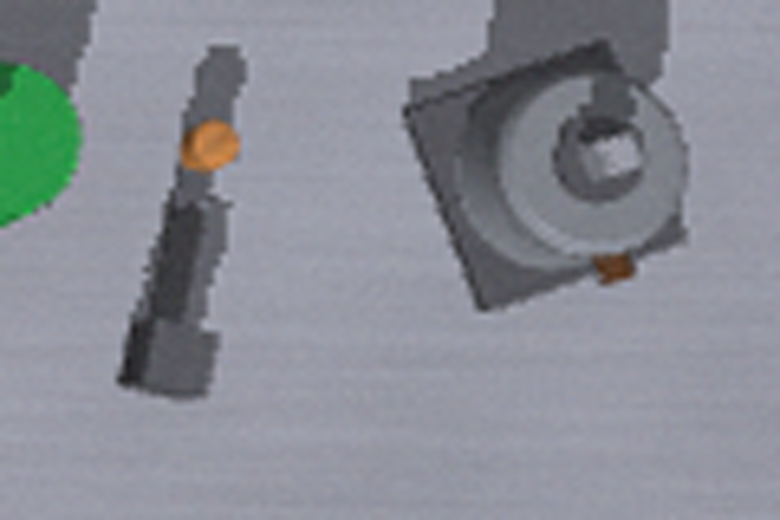

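View pics/c2.png

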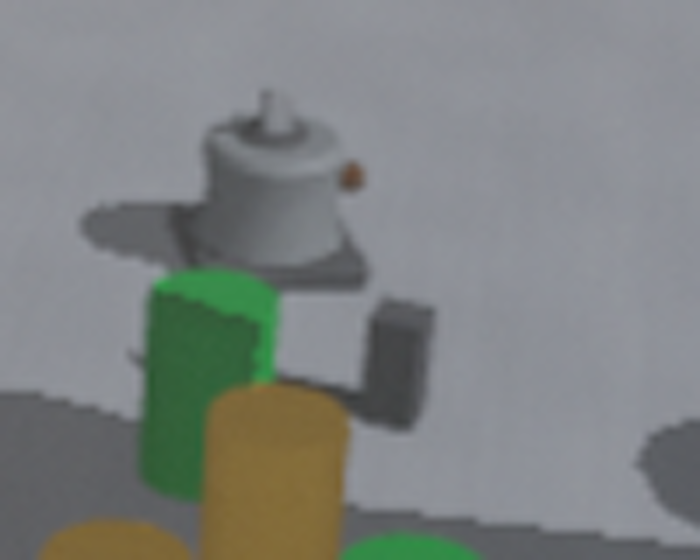

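```bash
python3 - <<'E'
from h import *
z=np.load("top0.npz");p=z["p"];d=z["d"];W=cloud("top",d)
def comp(lo,hi,box):
    m=((W[...,2]>lo)&(W[...,2]<hi)).astype(np.uint8); k=np.zeros_like(m); k[box[1]:box[3],box[0]:box[2]]=1; m*=k
    a=np.argwhere(m)[:,::-1].astype(np.float32); return a
a=comp(.047,.065,(355,245,385,275)); print("hub",len(a),a.mean(0),ray("top",*a.mean(0),.056),cv2.minAreaRect(a))
h=ray("top",*a.mean(0),.056)
(c,sz,an)=cv2.minAreaRect(a); print("hub rectcentre",ray("top",*c,.056))
b=cv2.boxPoints((c,sz,an)); q=[ray("top",*x,.056)[:2] for x in b]; print("hub edges",[np.degrees(np.arctan2(*(q[i]-q[i-1])[::-1])) for i in range(4)],[np.linalg.norm(q[i]-q[i-1]) for i in range(4)])
a=comp(.028,.05,(362,218,385,240)); print("knob",len(a),a.mean(0)); k=ray("top",*a.mean(0),.037)
hsv=cv2.cvtColor(p,cv2.COLOR_RGB2HSV); m=(hsv[...,0]<25)&(hsv[...,1]>100); m[:,:362]=0;m[:,382:]=0;m[:210]=0;m[245:]=0
a=np.argwhere(m)[:,::-1]; print("knobcol",len(a),a.mean(0)); k2=ray("top",*a.mean(0),.037)
for kk in(k,k2): print(kk,np.linalg.norm((kk-h)[:2]),np.degrees(np.arctan2(*(kk-h)[1::-1])))
f=lambda x,y:(340+(x+.5)/6.5-.5,205+(y+.5)/6.5-.5)
for zz in(.01,.0): print("foot",[ray("top",*f(*x),zz).round(4) for x in((405,110),(485,308),(604,42),(685,240))])
A=ray("top",*f(405,110),.01);B=ray("top",*f(485,308),.01);C=ray("top",*f(604,42),.01);print(np.degrees(np.arctan2(*(B-A)[1::-1])),np.degrees(np.arctan2(*(C-A)[1::-1])),np.linalg.norm(B-A),np.linalg.norm(C-A))
print("shaft",ray("top",*f(612,154),.097),"collar",ray("top",*f(600,158),.075),"body",ray("top",*f(593,165),.07))
a=comp(.063,.085,(400,205,450,255));print("body",len(a),cv2.minEnclosingCircle(a),ray("top",*cv2.minEnclosingCircle(a)[0],.07))
a=comp(.088,.11,(400,205,450,255));print("shaft",len(a),a.mean(0),ray("top",*a.mean(0),.096))
E
```

```text
hub 111 [367.3153  259.49548] [ 0.48077327 -0.11951582  0.056     ] ((367.2884521484375, 259.5577087402344), (10.59027099609375, 10.394155502319336), 11.309932708740234)
hub rectcentre [ 0.4806139  -0.11944454  0.056     ]
hub edges [np.float64(79.52110913222002), np.float64(-12.116524464256559), np.float64(-100.52025886332625), np.float64(167.68008048207113)] [np.float64(0.0269074472695219), np.float64(0.026631024739952335), np.float64(0.02700141412745827), np.float64(0.02661439037336712)]
knob 48 [372.60416 226.60417]
knobcol 52 [371.73076923 227.05769231]
[ 0.56777954 -0.13871739  0.037     ] 0.08909988915208211 -12.44521898655821
[ 0.56654547 -0.13639492  0.037     ] 0.08741724357945886 -11.132972454627536
foot [array([ 0.5858, -0.224 ,  0.01  ]), array([ 0.5041, -0.2547,  0.01  ]), array([ 0.6156, -0.3079,  0.01  ]), array([ 0.5333, -0.3382,  0.01  ])]
foot [array([ 0.587 , -0.2269,  0.    ]), array([ 0.5046, -0.2578,  0.    ]), array([ 0.6171, -0.3116,  0.    ]), array([ 0.5341, -0.3421,  0.    ])]
-159.43997286205024 -70.45619976928657 0.08722471522514957 0.08901712459600838
shaft [ 0.55905181 -0.27774775  0.097     ] collar [ 0.55982644 -0.28100717  0.075     ] body [ 0.55756486 -0.27995087  0.07      ]
body 615 ((430.5, 229.5), 14.916534423828125) [ 0.558738   -0.27921026  0.07      ]
shaft 39 [434.41025 228.35898] [ 0.55896043 -0.27979651  0.096     ]
```

```bash
cat >> h.py <<'E'
from scipy.spatial.transform import Rotation as Ro
def plan(pos,zyaw):
    """TCP target, tool x down, jaw axis z at zyaw deg (mod 180, nearest)"""
    o=robot.observe();R0=Ro.from_euler("xyz",o["tool_rot"]).as_matrix();p0=o["tool_pos"]
    best=None
    for y in(zyaw,zyaw+180):
        a=np.radians(y);z=np.array([np.cos(a),np.sin(a),0]);x=np.array([0,0,-1.]);Rt=np.stack([x,np.cross(z,x),z],1)
        rv=np.degrees(Ro.from_matrix(R0.T@Rt).as_rotvec())
        if best is None or np.linalg.norm(rv)<np.linalg.norm(best):best=rv
        print("  alt",rv.round(2))
    print("t",o["time"],"tcp",p0.round(4),"zyaw",np.degrees(np.arctan2(R0[1,2],R0[0,2])).round(2),"q",o["qpos"].round(2),"F",o["contact_force"].round(2),"open",round(o["opening"],4))
    print("dp",(R0.T@(np.array(pos)-p0)).round(4),"turn",best.round(2), "R0cols",R0.round(3).tolist())
E
python3 - <<'E'
from h import *
plan([.4807,-.1195,.14],-12)
E
```

```text
alt [ 8.396e+01 -7.000e-02  5.000e-02]
  alt [-9.604e+01 -5.000e-02 -7.000e-02]
t 0.1 tcp [0.1624 0.4989 0.2261] zyaw 71.96 q [ 1.11  0.34  1.52 -0.    1.28 -0.15] F [ 0.79 -1.55  0.34] open 0.0916
dp [ 0.0867 -0.4942 -0.4893] turn [ 8.396e+01 -7.000e-02  5.000e-02] R0cols [[-0.001, -0.951, 0.31], [-0.001, 0.31, 0.951], [-1.0, 0.0, -0.001]]
```

Request:
move_arm([
  {"dp":[0.0,-0.494,-0.489],"turn":[84,0,0]},
  {"dp":[0.0,-0.494,-0.489],"turn":[84,0,0]},
  {"dp":[0.0,-0.494,-0.489],"turn":[84,0,0]},
  {"dp":[0.0,-0.494,-0.489],"turn":[84,0,0]},
  {"dp":[0.0,-0.494,-0.489],"turn":[84,0,0]},
  {"dp":[0.0,-0.494,-0.489],"turn":[84,0,0]},
  {"dp":[0.0,-0.494,-0.489],"turn":[84,0,0]},
  {"dp":[0.0,-0.494,-0.489],"turn":[84,0,0]},
  {"dp":[0.0,-0.494,-0.489],"turn":[84,0,0]},
  {"dp":[0.0,-0.494,-0.489],"turn":[84,0,0]},
], hand=0.05, squeeze=30)

```text
time: 1.1
tool_pos: [0.3919, 0.0527, 0.2267]
tool_rot: [1.251, 1.57, 1.035]
contact_force: [0.9, 0.6, -0.1]
opening: 0.0498
```

```bash
python3 - <<'E'
from h import *
plan([.4807,-.1195,.11],-12)
E
```

```text
alt [-0.38  0.01 -0.02]
  alt [ 1.7962e+02 -3.0000e-02 -1.0000e-02]
t 1.1 tcp [0.3919 0.0527 0.2267] zyaw -12.38 q [-0.06  0.1   1.84  0.    1.2   0.16] F [ 0.89  0.55 -0.11] open 0.0498
dp [ 0.1167 -0.1492  0.1237] turn [-0.38  0.01 -0.02] R0cols [[0.0, 0.214, 0.977], [0.0, 0.977, -0.214], [-1.0, 0.0, 0.0]]
```

Request:
move_arm([
  {"dp":[0.0,-0.149,0.124],"turn":[0,0,0]},
  {"dp":[0.0,-0.149,0.124],"turn":[0,0,0]},
  {"dp":[0.0,-0.149,0.124],"turn":[0,0,0]},
  {"dp":[0.0,-0.149,0.124],"turn":[0,0,0]},
  {"dp":[0.117,-0.149,0.124],"turn":[0,0,0]},
  {"dp":[0.117,-0.149,0.124],"turn":[0,0,0]},
  {"dp":[0.117,-0.149,0.124],"turn":[0,0,0]},
  {"dp":[0.117,-0.149,0.124],"turn":[0,0,0]},
  {"dp":[0.117,-0.149,0.124],"turn":[0,0,0]},
])

```text
time: 2.0
tool_pos: [0.4821, -0.1169, 0.1101]
tool_rot: [0.287, 1.571, 0.077]
contact_force: [0.4, 0.5, -0.4]
opening: 0.0507
```

```bash
python3 - <<'E'
from h import *
plan([.4807,-.1195,.019],-12)
p,d=robot.read_camera("side");crop=p[145:225,270:370]; cv2.imwrite("pics/s1.png",cv2.resize(crop[:,:,::-1],None,fx=7,fy=7,interpolation=cv2.INTER_CUBIC))
E
```

```text
alt [-0.03  0.01 -0.  ]
  alt [ 1.7997e+02 -0.0000e+00 -2.0000e-02]
t 2.0 tcp [ 0.4821 -0.1169  0.1101] zyaw -12.03 q [-0.39  0.42  1.76  0.    0.96 -0.18] F [ 0.37  0.55 -0.4 ] open 0.0507
dp [ 0.0911 -0.0028 -0.0008] turn [-0.03  0.01 -0.  ] R0cols [[0.0, 0.208, 0.978], [0.0, 0.978, -0.208], [-1.0, 0.0, 0.0]]
```

View pics/s1.png

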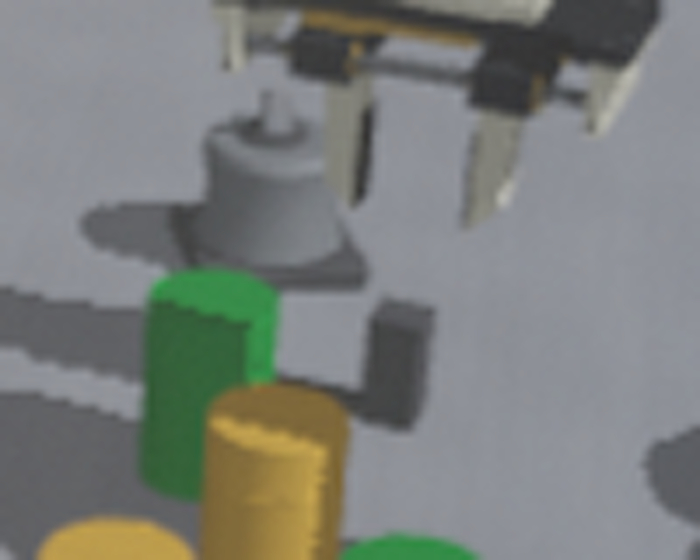

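Request:
move_arm([
  {"dp":[0.045,-0.002,-0.001],"turn":[0,0,0]},
  {"dp":[0.075,-0.002,-0.001],"turn":[0,0,0]},
  {"dp":[0.091,-0.002,-0.001],"turn":[0,0,0]},
  {"dp":[0.091,-0.002,-0.001],"turn":[0,0,0]},
  {"dp":[0.091,-0.002,-0.001],"turn":[0,0,0]},
])

```text
time: 2.55
tool_pos: [0.4815, -0.119, 0.0202]
tool_rot: [-0.154, 1.568, -0.364]
contact_force: [0.4, 0.3, 1.0]
opening: 0.0499
```

Request:
move_arm([
  {"dp":[0,0,0],"turn":[0,0,0]},
  {"dp":[0,0,0],"turn":[0,0,0]},
  {"dp":[0,0,0],"turn":[0,0,0]},
  {"dp":[0,0,0],"turn":[0,0,0]},
  {"dp":[0,0,0],"turn":[0,0,0]},
  {"dp":[0,0,0],"turn":[0,0,0]},
  {"dp":[0,0,0],"turn":[0,0,0]},
], hand=0.01, squeeze=30)

```text
time: 3.25
tool_pos: [0.4811, -0.1189, 0.0195]
tool_rot: [-0.113, 1.569, -0.323]
contact_force: [0.2, 0.3, 6.2]
opening: 0.0255
```

```bash
python3 - <<'E'
from h import *
plan([.4807,-.1195,.16],-12)
p,d=robot.read_camera("side");crop=p[145:225,270:370]; cv2.imwrite("pics/s2.png",cv2.resize(crop[:,:,::-1],None,fx=7,fy=7,interpolation=cv2.INTER_CUBIC))
E
```

```text
alt [-0.04  0.11  0.01]
  alt [ 1.7996e+02  2.0000e-02 -1.8000e-01]
t 3.25 tcp [ 0.4811 -0.1189  0.0195] zyaw -12.04 q [-0.4   0.56  1.85  0.    0.73 -0.19] F [0.25 0.27 6.19] open 0.0255
dp [-0.1405 -0.0007  0.    ] turn [-0.04  0.11  0.01] R0cols [[0.002, 0.209, 0.978], [-0.001, 0.978, -0.209], [-1.0, -0.0, 0.002]]
```

View pics/s2.png

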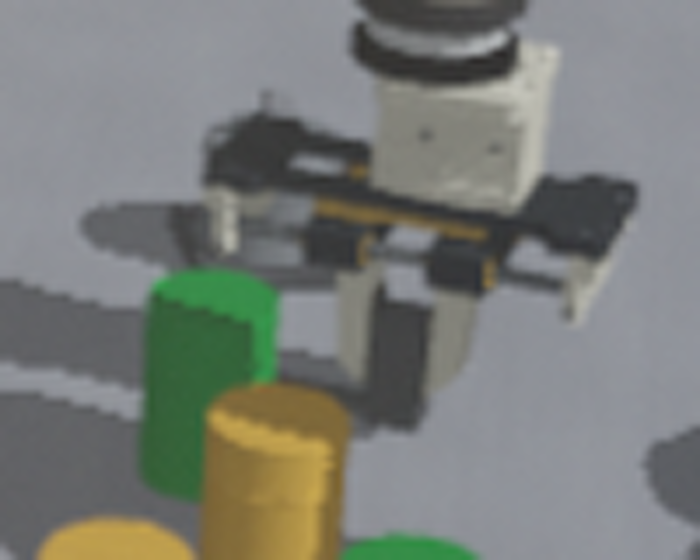

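Request:
move_arm([
  {"dp":[-0.03,0,0],"turn":[0,0,0]},
  {"dp":[-0.07,0,0],"turn":[0,0,0]},
  {"dp":[-0.11,0,0],"turn":[0,0,0]},
  {"dp":[-0.14,0,0],"turn":[0,0,0]},
  {"dp":[-0.14,0,0],"turn":[0,0,0]},
])

```text
time: 3.8
tool_pos: [0.4822, -0.1193, 0.1625]
tool_rot: [-0.176, 1.563, -0.386]
contact_force: [-0.2, -0.3, -2.0]
opening: 0.0258
```

```bash
python3 - <<'E'
from h import *
plan([.559,-.280,.155],20)
E
```

```text
alt [-32.03   0.39   0.19]
  alt [147.97   0.25  -0.52]
t 3.8 tcp [ 0.4822 -0.1193  0.1625] zyaw -12.03 q [-0.4   0.35  1.7   0.    1.08 -0.19] F [-0.18 -0.33 -1.96] open 0.0258
dp [ 0.0084 -0.1411  0.1085] turn [-32.03   0.39   0.19] R0cols [[0.007, 0.208, 0.978], [-0.003, 0.978, -0.208], [-1.0, -0.001, 0.007]]
```

Request:
move_arm([
  {"dp":[0.0,-0.035,0.027],"turn":[-8,0,0]},
  {"dp":[0.0,-0.07,0.054],"turn":[-16,0,0]},
  {"dp":[0.0,-0.105,0.081],"turn":[-24,0,0]},
  {"dp":[0.005,-0.141,0.1085],"turn":[-32,0,0]},
  {"dp":[0.005,-0.141,0.1085],"turn":[-32,0,0]},
  {"dp":[0.005,-0.141,0.1085],"turn":[-32,0,0]},
  {"dp":[0.005,-0.141,0.1085],"turn":[-32,0,0]},
  {"dp":[0.005,-0.141,0.1085],"turn":[-32,0,0]},
])

```text
time: 4.6
tool_pos: [0.5567, -0.2778, 0.1535]
tool_rot: [2.013, 1.57, 2.362]
contact_force: [0.1, 0.5, -0.9]
opening: 0.0261
```

```bash
python3 - <<'E'
from h import *
plan([.559,-.280,.155],20)
p,d=robot.read_camera("side");crop=p[110:200,260:370]; cv2.imwrite("pics/s3.png",cv2.resize(crop[:,:,::-1],None,fx=6.5,fy=6.5,interpolation=cv2.INTER_CUBIC))
p,d=robot.read_camera("top");crop=p[180:270,370:490]; cv2.imwrite("pics/t3.png",cv2.resize(crop[:,:,::-1],None,fx=6.5,fy=6.5,interpolation=cv2.INTER_CUBIC))
np.savez("top3.npz",p=p,d=d)
E
```

```text
alt [-0.01 -0.02 -0.05]
  alt [ 1.7999e+02 -8.0000e-02  4.0000e-02]
t 4.6 tcp [ 0.5567 -0.2778  0.1535] zyaw 19.99 q [-0.59  0.58  1.34  0.    1.22 -0.94] F [ 0.13  0.54 -0.95] open 0.0261
dp [-0.0015 -0.0028  0.0015] turn [-0.01 -0.02 -0.05] R0cols [[-0.001, -0.342, 0.94], [0.001, 0.94, 0.342], [-1.0, 0.001, -0.0]]
```

View pics/s3.png

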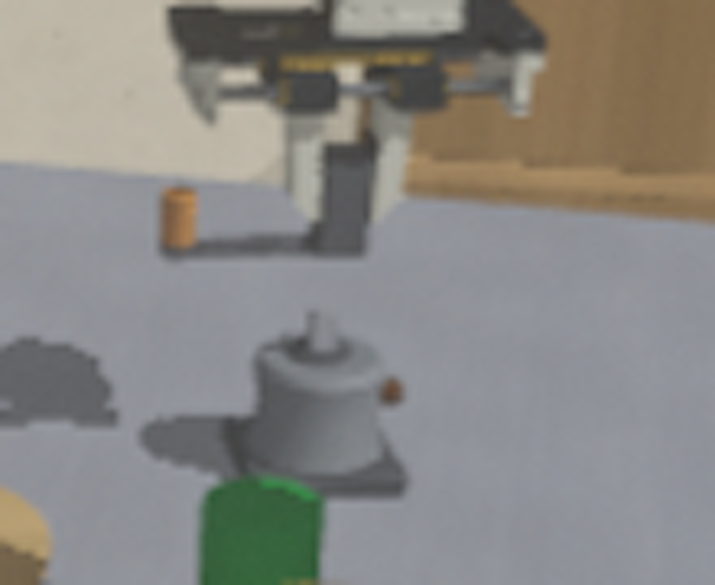

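View pics/t3.png

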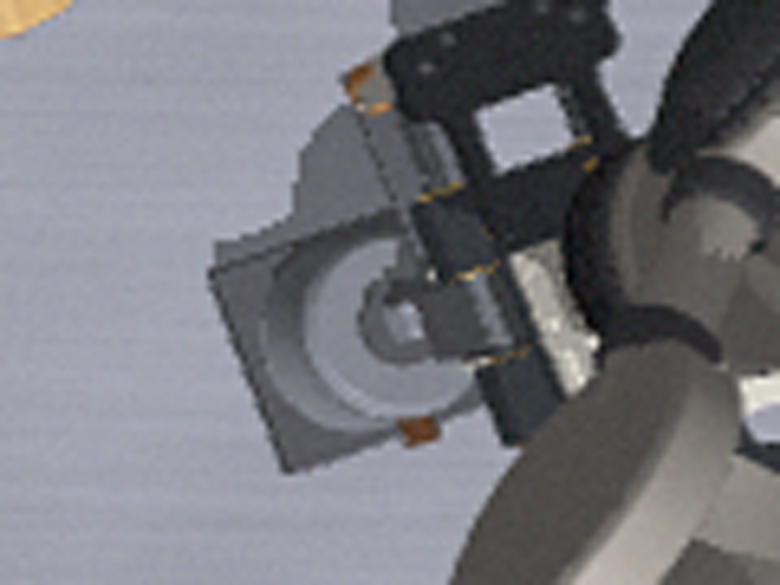

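```bash
cat >> h.py <<'E'
def proj(n,X):
    i=robot.camera_info(n);c=np.asarray(X)@np.array(i["R"]).T+np.array(i["t"])
    return np.stack([c[...,0]/c[...,2]*i["fx"]+i["cx"],c[...,1]/c[...,2]*i["fy"]+i["cy"]],-1)
def tri(uv1,uv2):
    A=[];b=[]
    for n,(u,v) in(("top",uv1),("side",uv2)):
        i=robot.camera_info(n);R=np.array(i["R"]);t=np.array(i["t"]);a=(u-i["cx"])/i["fx"];c=(v-i["cy"])/i["fy"]
        A+= [R[0]-a*R[2],R[1]-c*R[2]];b+=[a*t[2]-t[0],c*t[2]-t[1]]
    return np.linalg.lstsq(np.array(A),np.array(b),rcond=None)[0]
E
python3 - <<'E'
from h import *
p=cv2.imread("pics/side0.png")
f1=lambda x,y:(340+(x+.5)/6.5-.5,205+(y+.5)/6.5-.5)
f2=lambda x,y:(260+(x+.5)/6.5-.5,110+(y+.5)/6.5-.5)
T=tri(f1(612,152),f2(320,316));print("shaft top tri",T)
T=tri(f1(600,158),f2(318,347));print("collar tri",T)
# project boxes on the live side image
o=robot.observe();c=o["tool_pos"];zb=c[2]-.0195
a=np.radians(20);X=np.array([np.cos(a),np.sin(a),0]);Y=np.array([-np.sin(a),np.cos(a),0])
def box(o,h,z0,z1):return [np.array([o[0],o[1],0])+i*h*X+j*h*Y+np.array([0,0,z]) for z in(z0,z1) for i,j in((1,1),(-1,1),(-1,-1),(1,-1))]
P,d=robot.read_camera("side");P=P[:,:,::-1]
def draw(P,n,u0,v0,w,h,s,name,boxes):
    im=cv2.resize(P[v0:v0+h,u0:u0+w],None,fx=s,fy=s,interpolation=cv2.INTER_NEAREST)
    for bx,col in boxes:
        q=((proj(n,np.array(bx))-[u0,v0]+.5)*s).round().astype(int)
        for i in range(4):
            for A,B in((i,(i+1)%4),(i+4,(i+1)%4+4),(i,i+4)): cv2.line(im,tuple(map(int,q[A])),tuple(map(int,q[B])),col,1)
    cv2.imwrite(name,im)
m=np.array([.559,-.280])
bs=[(box(m,.007,.075,.097),(0,0,255)),(box(m,.045,0,.001),(255,0,0)),(box(c,.013,zb,zb+.056),(0,255,255)),(box(c[:2]+.09*X[:2],.01,zb+.007,zb+.037),(0,255,0))]
draw(np.ascontiguousarray(P),"side",275,130,60,60,10,"pics/s4.png",bs)
draw(np.ascontiguousarray(np.load("top3.npz")["p"][:,:,::-1]),"top",395,195,60,60,10,"pics/t4.png",bs)
E
```

```text
shaft top tri [ 0.56295094 -0.28064735  0.08917154]
collar tri [ 0.56285078 -0.28300461  0.06950055]
```

View pics/s4.png

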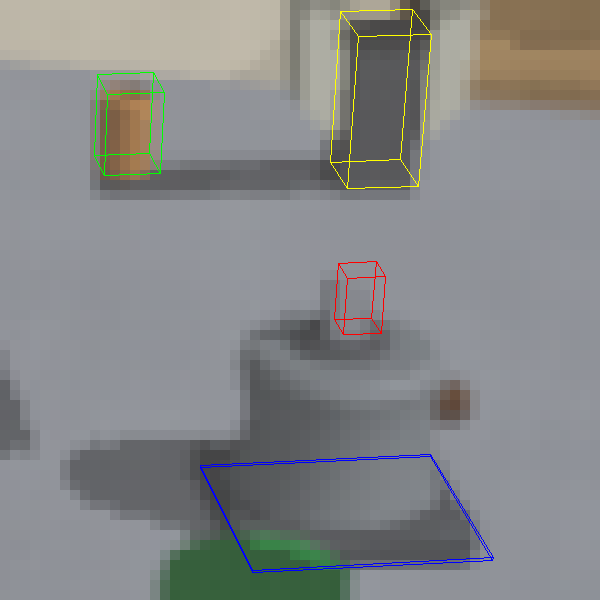

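View pics/t4.png

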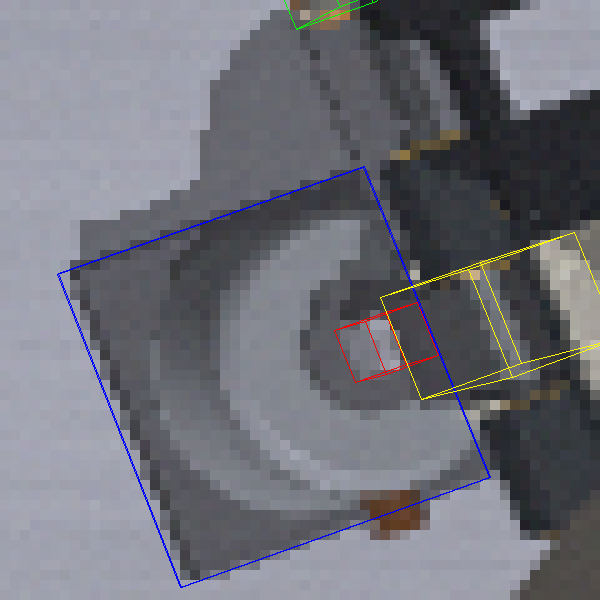

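Request:
move_arm([
  {"dp":[0.01,-0.002,0.003],"turn":[0,0,0]},
  {"dp":[0.02,-0.002,0.003],"turn":[0,0,0]},
  {"dp":[0.026,-0.002,0.003],"turn":[0,0,0]},
  {"dp":[0.026,-0.002,0.003],"turn":[0,0,0]},
  {"dp":[0.026,-0.002,0.003],"turn":[0,0,0]},
])

```text
time: 5.25
tool_pos: [0.5604, -0.2799, 0.1273]
tool_rot: [2.107, 1.57, 2.455]
contact_force: [-0.6, 0.4, -1.4]
opening: 0.0259
```

```bash
cat >> h.py <<'E'
a=np.radians(20);X=np.array([np.cos(a),np.sin(a),0]);Y=np.array([-np.sin(a),np.cos(a),0])
def box(o,h,z0,z1):return [np.array([o[0],o[1],0])+i*h*X+j*h*Y+np.array([0,0,z]) for z in(z0,z1) for i,j in((1,1),(-1,1),(-1,-1),(1,-1))]
def draw(P,n,u0,v0,w,h,s,name,boxes):
    P=np.ascontiguousarray(P[:,:,::-1])
    im=cv2.resize(P[v0:v0+h,u0:u0+w],None,fx=s,fy=s,interpolation=cv2.INTER_CUBIC)
    for bx,col in boxes:
        q=((proj(n,np.array(bx))-[u0,v0]+.5)*s).round().astype(int)
        for i in range(4):
            for A,B in((i,(i+1)%4),(i+4,(i+1)%4+4),(i,i+4)): cv2.line(im,tuple(map(int,q[A])),tuple(map(int,q[B])),col,1)
    cv2.imwrite(name,im)
E
python3 - <<'E'
from h import *
plan([.5605,-.279,.127],20)
c=robot.observe()["tool_pos"];zb=c[2]-.0195;m=np.array([.559,-.280])
bs=[(box(m,.007,.075,.097),(0,0,255)),(box(m,.045,0,.001),(255,0,0)),(box(c,.013,zb,zb+.056),(0,255,255)),(box(c[:2]+.09*X[:2],.01,zb+.007,zb+.037),(0,255,0))]
P,d=robot.read_camera("side");np.savez("side5.npz",p=P,d=d);draw(P,"side",280,140,50,45,15,"pics/s5.png",[])
draw(P,"side",280,140,50,45,15,"pics/s5b.png",bs)
P,d=robot.read_camera("top");np.savez("top5.npz",p=P,d=d);draw(P,"top",400,200,50,45,15,"pics/t5.png",[]);draw(P,"top",400,200,50,45,15,"pics/t5b.png",bs)
E
```

```text
alt [-0.04 -0.02 -0.03]
  alt [ 1.7996e+02 -5.0000e-02  3.0000e-02]
t 5.25 tcp [ 0.5604 -0.2799  0.1273] zyaw 19.96 q [-0.59  0.61  1.36  0.    1.17 -0.93] F [-0.61  0.42 -1.39] open 0.0259
dp [0.0003 0.0009 0.0004] turn [-0.04 -0.02 -0.03] R0cols [[-0.001, -0.341, 0.94], [0.0, 0.94, 0.341], [-1.0, 0.001, -0.0]]
```

View pics/s5b.png

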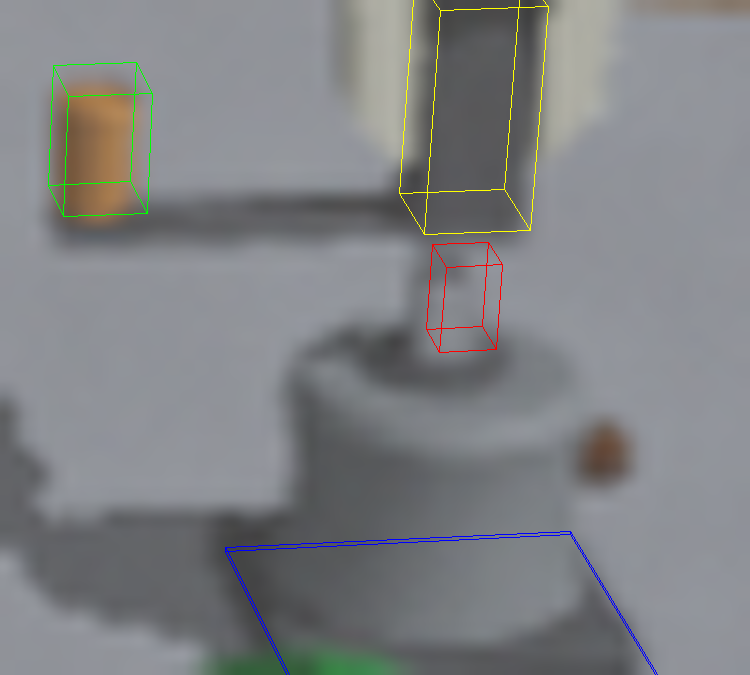

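View pics/t5.png

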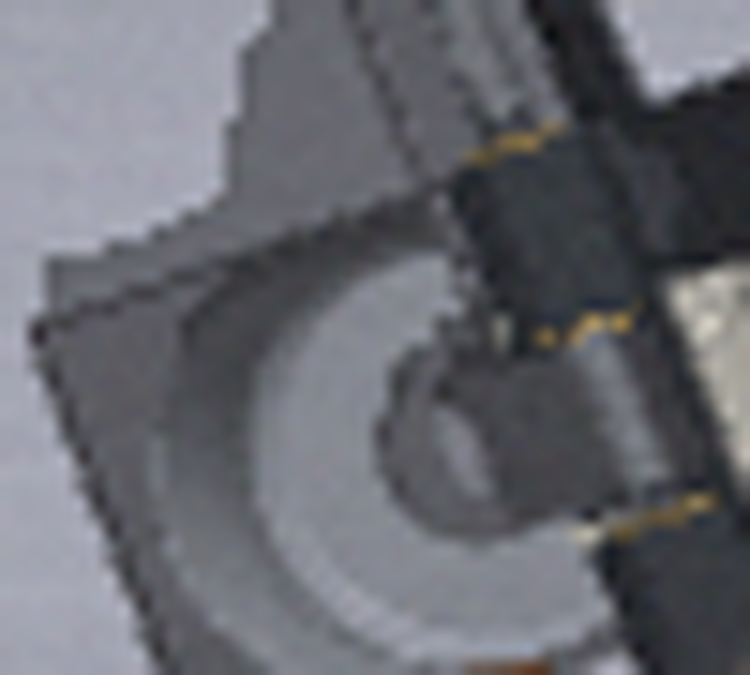

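View pics/t5b.png

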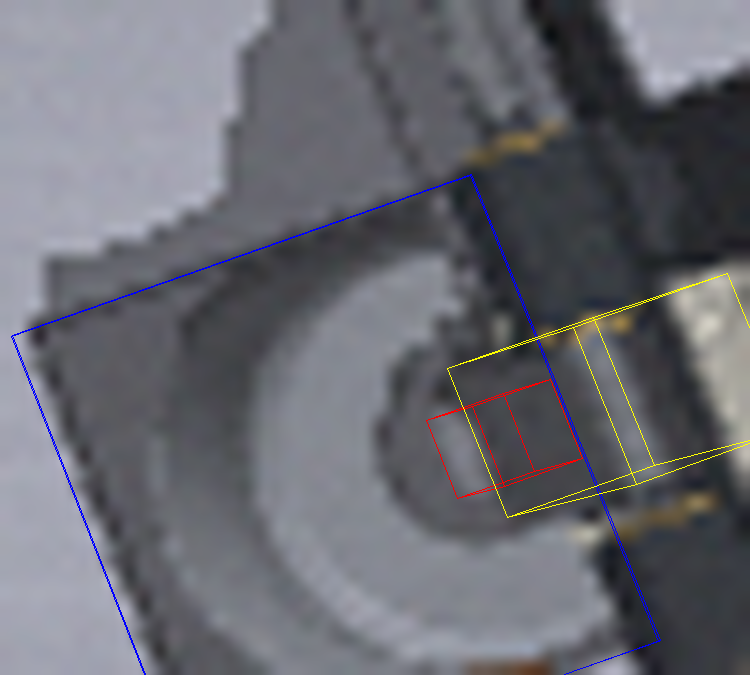

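```bash
python3 - <<'E'
from h import *
P=np.load("side5.npz")["p"]
c=P[140:190,280:330].astype(float);c=np.clip((c-40)*1.7,0,255).astype(np.uint8)
cv2.imwrite("pics/s6.png",cv2.resize(c[:,:,::-1],None,fx=12,fy=12,interpolation=cv2.INTER_NEAREST))
g=P.mean(2).astype(int)
for v in range(156,182,2): print(v,g[v,290:330])
E
```

```text
156 [129 128 130 128 126 127 135 141 138 136 135 135 144 150 149 148 149 132
 112 113 119 126 127 127 133 143 146 146 146 146 147 146 147 147 147 147
 147 148 149 150]
158 [148 149 147 149 149 148 149 150 151 151 150 151 150 149 150 149 149 123
 107 114 114 136 146 148 146 147 147 147 147 148 147 147 147 147 146 146
 147 147 148 147]
160 [148 147 148 147 148 148 149 149 151 150 150 151 150 147 145 146 144 119
 122 136 136 137 144 149 150 149 149 149 150 148 147 147 149 147 146 146
 147 148 147 146]
162 [147 147 148 148 148 149 150 150 151 147 142 124 101  87  97  86  74  94
 125 137 137 125 111 118 129 136 144 148 151 150 150 150 149 148 147 147
 146 148 148 148]
164 [147 147 147 148 147 149 149 150 147 124 118 128 127 113  89  80  82  86
  96 100 100  96  93 102 120 126 127 129 142 150 149 150 149 149 148 148
 147 148 148 147]
166 [148 148 147 147 148 148 149 149 133 104  89 105 118 123 126 128 122 118
 114 111 113 115 124 126 127 128 131 138 142 147 150 150 149 149 149 148
 148 149 149 149]
168 [147 148 149 148 148 148 149 149 142 111  85  91  96 102 109 115 124 128
 130 133 135 13
[... 383 characters left out ...]
49 148 147
 148 149 148 147]
174 [101 102 101 100  88  80  92  91  81  83  85  86  89  90  91  95  99 101
 106 110 113 118 122 124 127 129 128 128 140 147 147 148 149 148 147 147
 147 148 148 146]
176 [101 101 101  94  77  68  70  73  79  85  86  89  88  89  92  96 102 106
 109 116 119 122 126 128 130 131 130 129 126 139 146 148 148 147 147 147
 147 147 147 147]
178 [101 101 102 101  91  74  68  71  82  87  88  89  91  94  96 101 106 109
 113 118 121 125 128 130 132 133 133 132 121 115 137 146 147 147 148 149
 149 149 149 148]
180 [102  99 101 101 101  86  71  68  76  79  80  89  93  97  99 105 108 113
 117 122 122 127 130 131 132 134 132 130 111  93 105 131 145 149 150 150
 150 150 150 148]
```

View pics/s6.png

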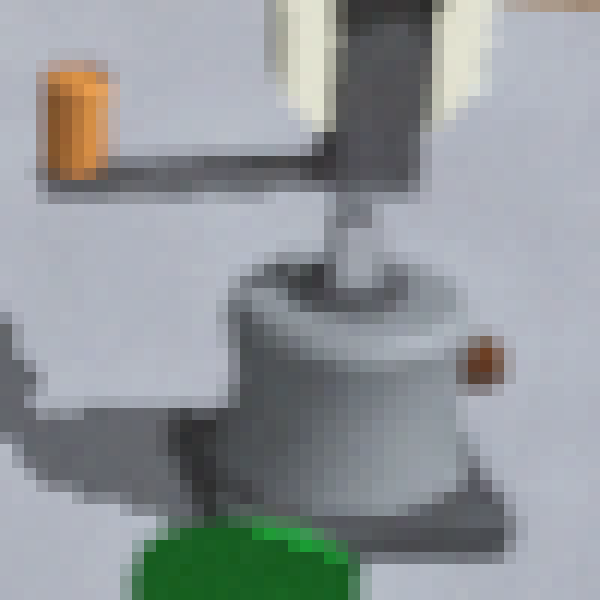

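```bash
python3 - <<'E'
from h import *
P=np.load("top5.npz")["p"]
c=P[215:245,415:455].astype(float);c=np.clip((c-30)*2.2,0,255).astype(np.uint8)
im=cv2.resize(c[:,:,::-1],None,fx=18,fy=18,interpolation=cv2.INTER_NEAREST)
cc=np.array([.5604,-.2799]);zb=.1078
for b,col in((box(cc,.013,zb,zb+.056),(0,255,255)),(box([.559,-.28],.007,.075,.097),(0,0,255))):
    q=((proj("top",np.array(b))-[415,215]+.5)*18).astype(int)
    for x in q: cv2.circle(im,tuple(map(int,x)),3,col,-1)
cv2.imwrite("pics/t6.png",im)
E
```

```text
(no output)
```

View pics/t6.png

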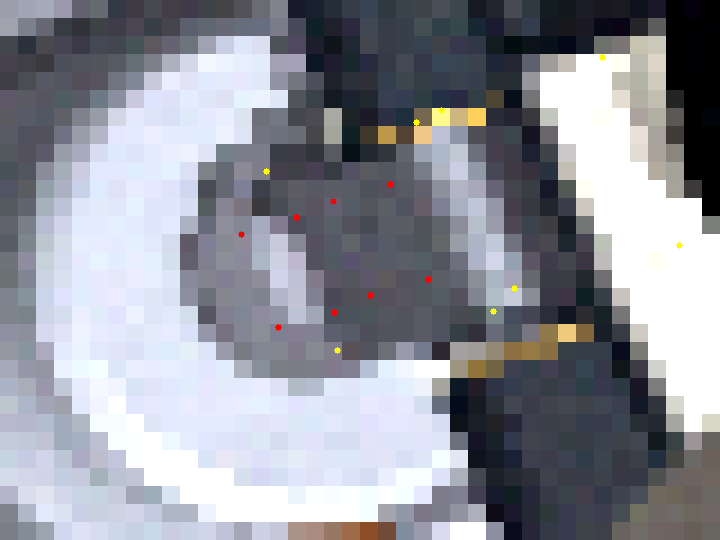

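Request:
move_arm([
  {"dp":[0.0,0.0006,0.0025],"turn":[0,0,0]},
  {"dp":[0.003,0.0006,0.0025],"turn":[0,0,0]},
  {"dp":[0.006,0.0006,0.0025],"turn":[0,0,0]},
  {"dp":[0.009,0.0006,0.0025],"turn":[0,0,0]},
  {"dp":[0.0115,0.0006,0.0025],"turn":[0,0,0]},
  {"dp":[0.0125,0.0006,0.0025],"turn":[0,0,0]},
  {"dp":[0.0125,0.0006,0.0025],"turn":[0,0,0]},
])

```text
time: 6.05
tool_pos: [0.5626, -0.2785, 0.1149]
tool_rot: [2.127, 1.57, 2.475]
contact_force: [0.3, -0.4, -1.1]
opening: 0.0257
```

Request:
move_arm([
  {"dp":[0.0015,0,0],"turn":[0,0,0]},
  {"dp":[0.003,0,0],"turn":[0,0,0]},
  {"dp":[0.0045,0,0],"turn":[0,0,0]},
  {"dp":[0.006,0,0],"turn":[0,0,0]},
  {"dp":[0.006,0,0],"turn":[0,0,0]},
])

```text
time: 6.55
tool_pos: [0.5628, -0.2792, 0.1091]
tool_rot: [-1.469, 1.57, -1.121]
contact_force: [-0.8, -4.2, -0.5]
opening: 0.0261
```

```bash
python3 - <<'E'
from h import *
plan([.5605,-.279,.0945],20);print(robot.observe()["torque"].round(3))
P,d=robot.read_camera("side");draw(P,"side",280,140,50,45,13,"pics/s7.png",[])
P,d=robot.read_camera("top");draw(P,"top",400,200,50,45,13,"pics/t7.png",[])
E
```

```text
alt [-0.04  0.01  0.06]
  alt [ 1.7996e+02  1.0000e-01 -1.0000e-02]
t 6.55 tcp [ 0.5628 -0.2792  0.1091] zyaw 19.96 q [-0.58  0.63  1.38 -0.    1.13 -0.93] F [-0.84 -4.16 -0.45] open 0.0261
dp [ 0.0146  0.001  -0.0021] turn [-0.04  0.01  0.06] R0cols [[0.0, -0.341, 0.94], [-0.001, 0.94, 0.341], [-1.0, -0.001, 0.0]]
[-0.893  0.1   -0.041]
```

View pics/s7.png

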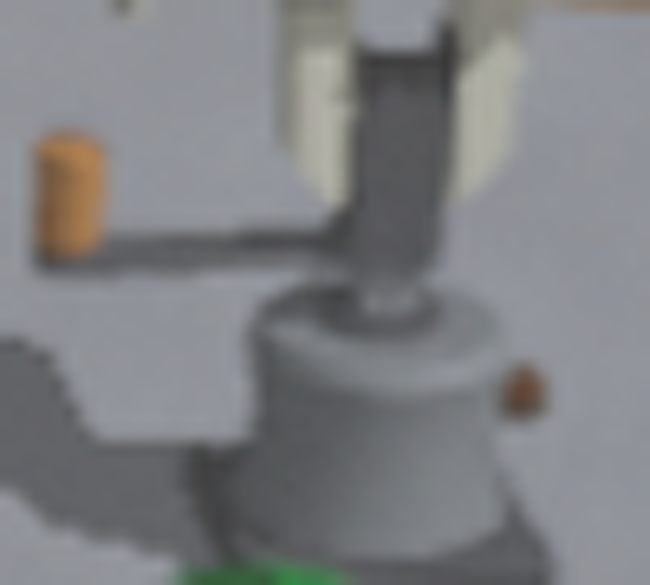

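View pics/t7.png

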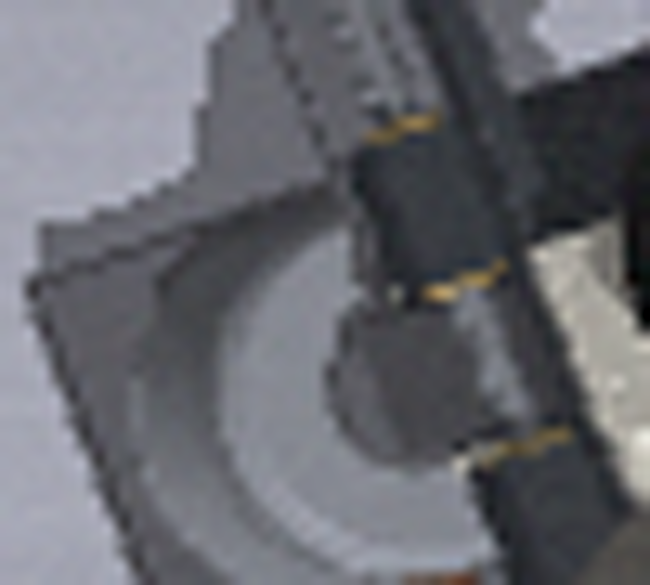

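Request:
move_arm([
  {"dp":[0.0,-0.0012,-0.0004],"turn":[0,0,0]},
  {"dp":[0.001,-0.0012,-0.0004],"turn":[0,0,0]},
  {"dp":[0.003,-0.0012,-0.0004],"turn":[0,0,0]},
  {"dp":[0.005,-0.0012,-0.0004],"turn":[0,0,0]},
  {"dp":[0.005,-0.0012,-0.0004],"turn":[0,0,0]},
])

```text
time: 7.15
tool_pos: [0.5625, -0.2794, 0.1036]
tool_rot: [1.917, 1.57, 2.266]
contact_force: [-0.1, -0.5, -1.0]
opening: 0.0258
```

```bash
python3 - <<'E'
from h import *
plan([.5605,-.279,.0945],20);print(robot.observe()["torque"].round(3))
E
```

```text
alt [-0.03 -0.02 -0.06]
  alt [ 1.7997e+02 -1.0000e-01  3.0000e-02]
t 7.15 tcp [ 0.5625 -0.2794  0.1036] zyaw 19.97 q [-0.58  0.64  1.38  0.    1.12 -0.93] F [-0.05 -0.45 -1.05] open 0.0258
dp [ 0.0091  0.0011 -0.0018] turn [-0.03 -0.02 -0.06] R0cols [[-0.001, -0.342, 0.94], [0.001, 0.94, 0.342], [-1.0, 0.001, -0.0]]
[-0.111  0.004 -0.012]
```

Lateral force is down to about 0.5 N with the bore on the shaft. I'll carry on down to just past the seat.

Request:
move_arm([
  {"dp":[0.002,-0.0003,0],"turn":[0,0,0]},
  {"dp":[0.004,-0.0003,0],"turn":[0,0,0]},
  {"dp":[0.006,-0.0003,0],"turn":[0,0,0]},
  {"dp":[0.008,-0.0003,0],"turn":[0,0,0]},
  {"dp":[0.009,-0.0003,0],"turn":[0,0,0]},
  {"dp":[0.009,-0.0003,0],"turn":[0,0,0]},
])

```text
time: 7.75
tool_pos: [0.5627, -0.28, 0.095]
tool_rot: [1.838, 1.57, 2.187]
contact_force: [0.4, 0.3, -1.9]
opening: 0.0261
```

```bash
python3 - <<'E'
from h import *
plan([.5605,-.279,.0945],20);print(robot.observe()["torque"].round(3))
E
```

```text
alt [-0.04 -0.01 -0.02]
  alt [ 1.7996e+02 -3.0000e-02  1.0000e-02]
t 7.75 tcp [ 0.5627 -0.28    0.095 ] zyaw 19.96 q [-0.58  0.65  1.39  0.    1.1  -0.93] F [ 0.39  0.26 -1.92] open 0.0261
dp [ 0.0005  0.0017 -0.0018] turn [-0.04 -0.01 -0.02] R0cols [[-0.0, -0.341, 0.94], [0.0, 0.94, 0.341], [-1.0, 0.0, -0.0]]
[-0.1    0.055 -0.021]
```

Request:
move_arm([
  {"dp":[0.001,0,0],"turn":[0,0,0]},
  {"dp":[0.002,0,0],"turn":[0,0,0]},
  {"dp":[0.003,0,0],"turn":[0,0,0]},
  {"dp":[0.003,0,0],"turn":[0,0,0]},
])

```text
time: 8.15
tool_pos: [0.5629, -0.2802, 0.0945]
tool_rot: [-0.998, 1.569, -0.65]
contact_force: [-5.1, 2.6, 11.9]
opening: 0.0261
```

Request:
move_arm([
  {"dp":[-0.001,0,0],"turn":[0,0,0]},
  {"dp":[-0.001,0,0],"turn":[0,0,0]},
  {"dp":[-0.001,0,0],"turn":[0,0,0]},
  {"dp":[-0.001,0,0],"turn":[0,0,0]},
], hand=0.05)

```text
time: 8.55
tool_pos: [0.5628, -0.2801, 0.0929]
tool_rot: [1.806, 1.57, 2.154]
contact_force: [0.2, 0.1, 0.1]
opening: 0.0493
```

Request:
move_arm([
  {"dp":[-0.02,0,0],"turn":[0,0,0]},
  {"dp":[-0.06,0,0],"turn":[0,0,0]},
  {"dp":[-0.11,0,0],"turn":[0,0,0]},
  {"dp":[-0.13,0,0],"turn":[0,0,0]},
  {"dp":[-0.13,0,0],"turn":[0,0,0]},
])

```text
time: 9.05
tool_pos: [0.5643, -0.281, 0.2273]
tool_rot: [-0.917, 1.563, -0.569]
contact_force: [0.1, 0.1, 0.1]
opening: 0.0497
```

```bash
python3 - <<'E'
from h import *
P,d=robot.read_camera("side");draw(P,"side",280,140,50,45,13,"pics/s8.png",[])
plan([.5213,.058,.23],90)
W=cloud("side",d);print(W[150:175:2,300:315,2].round(3))
E
```

```text
alt [-7.003e+01  1.000e-02  1.900e-01]
  alt [ 1.0997e+02  2.0000e-01 -1.0000e-02]
t 9.1 tcp [ 0.5633 -0.2804  0.2245] zyaw 19.97 q [-0.58  0.54  1.22  0.    1.38 -0.93] F [-0.14 -0.25 -1.22] open 0.0502
dp [-0.0062  0.3324  0.0761] turn [-7.003e+01  1.000e-02  1.900e-01] R0cols [[0.003, -0.341, 0.94], [-0.002, 0.94, 0.341], [-1.0, -0.002, 0.002]]
[[-0.005 -0.004 -0.004 -0.005 -0.005  0.117  0.123  0.125  0.125  0.125
   0.128  0.128  0.128  0.127 -0.004]
 [-0.005 -0.002 -0.006 -0.004 -0.008  0.113  0.117  0.12   0.118  0.118
   0.118  0.118  0.118  0.117 -0.004]
 [-0.003 -0.004 -0.005 -0.006 -0.005  0.105  0.109  0.113  0.111  0.112
   0.11   0.11   0.113  0.112 -0.004]
 [-0.003 -0.003 -0.002 -0.003 -0.003  0.096  0.102  0.105  0.105  0.104
   0.106  0.104  0.105  0.104 -0.006]
 [-0.003 -0.005 -0.003 -0.004 -0.003  0.091  0.095  0.095  0.099  0.096
   0.098  0.097  0.095  0.096 -0.003]
 [-0.003 -0.004 -0.005 -0.006 -0.002  0.085  0.089  0.087  0.088  0.089
   0.089  0.087  0.088 -0.007 -0.005]
 [ 0.079  0.079  0.078  0.08   0.077  0.078  0.082  0.082  0.082  0.081
   0.081  0.081  0.081  0.066  0.067]
 [ 0.072  0.072  0.066  0.065  0.068  0.071  0.073  0.072  0.073  0.073
   0.073  0.073  0.072  0.069  0.064]
 [ 0.064  0.068  0.067  0.069  0.064  0.066  0.067  0.066  0.066  0.066
   0.067  0.065  0.066  0.067  0.064]
 [ 0.056  0.061  0.062  0.062  0.063  0.064  0.065  0.674  0.067  0.065
   0.064  0.066  0.065  0.066  0.065]
 [ 0.05   0.053  0.053  0.055  0.057  0.057  0.059  0.058  0.062  0.06
   0.06   0.06   0.06   0.057  0.058]
 [ 0.04   0.047  0.049  0.047  0.049  0.048  0.052  0.05   0.053  0.051
   0.053  0.05   0.053  0.05   0.052]
 [ 0.034  0.038  0.038  0.04   0.042  0.041  0.043  0.043  0.043  0.043
   0.043  0.042  0.043  0.042  0.039]]
```

View pics/s8.png

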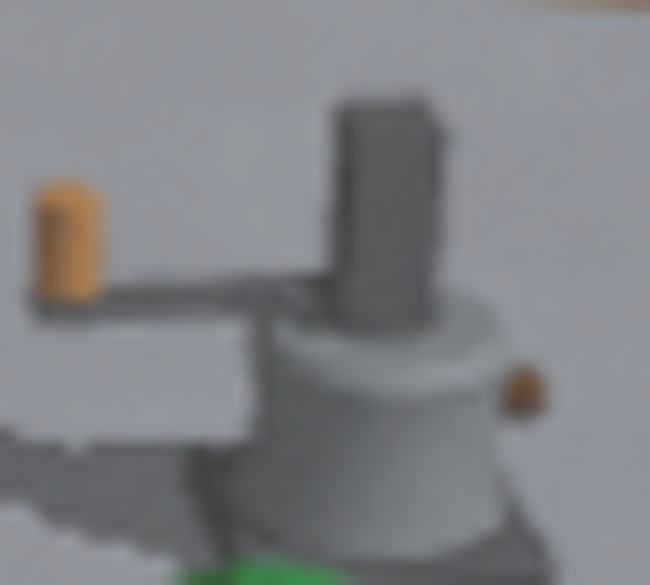

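Request:
move_arm([
  {"dp":[0,0.05,0.0115],"turn":[4,0,0]},
  {"dp":[0,0.332,0.077],"turn":[20,0,0]},
  {"dp":[0,0.332,0.077],"turn":[20,0,0]},
  {"dp":[0,0.332,0.077],"turn":[20,0,0]},
  {"dp":[0,0.332,0.077],"turn":[20,0,0]},
  {"dp":[0,0.332,0.077],"turn":[20,0,0]},
  {"dp":[0,0.332,0.077],"turn":[20,0,0]},
  {"dp":[0,0.332,0.077],"turn":[20,0,0]},
  {"dp":[0.08,0.332,0.077],"turn":[20,0,0]},
  {"dp":[0.08,0.332,0.077],"turn":[20,0,0]},
], hand=0.0918, squeeze=25)

```text
time: 10.1
tool_pos: [0.5201, 0.058, 0.1397]
tool_rot: [-3.087, 1.567, -3.087]
contact_force: [-0.5, 0.1, -0.4]
opening: 0.0915
```

```bash
python3 - <<'E'
from h import *
plan([.5222,.058,.04],0)
P,d=robot.read_camera("side");draw(P,"side",250,130,120,120,5,"pics/s9.png",[])
E
```

```text
alt [ 0.01 -0.23  0.01]
  alt [-1.7999e+02 -2.0000e-02 -3.6000e-01]
t 10.1 tcp [0.5201 0.058  0.1397] zyaw 0.01 q [-0.04  0.43  1.65 -0.    1.07 -0.04] F [-0.49  0.11 -0.4 ] open 0.0915
dp [0.0997 0.     0.0025] turn [ 0.01 -0.23  0.01] R0cols [[-0.004, -0.0, 1.0], [-0.0, 1.0, 0.0], [-1.0, -0.0, -0.004]]
```

View pics/s9.png

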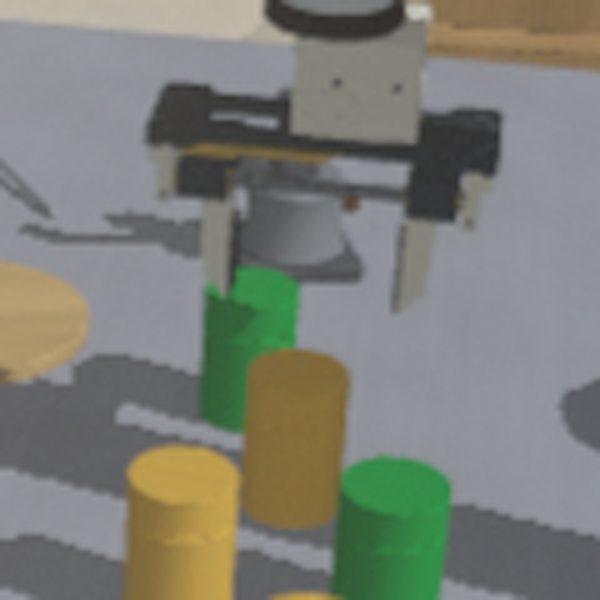

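Request:
move_arm([
  {"dp":[0.03,0,0.003],"turn":[0,0,0]},
  {"dp":[0.065,0,0.003],"turn":[0,0,0]},
  {"dp":[0.095,0,0.003],"turn":[0,0,0]},
  {"dp":[0.1,0,0.003],"turn":[0,0,0]},
  {"dp":[0.1,0,0.003],"turn":[0,0,0]},
])

```text
time: 10.65
tool_pos: [0.5244, 0.0577, 0.0426]
tool_rot: [3.114, 1.568, 3.113]
contact_force: [-0.8, 0.1, 0.3]
opening: 0.092
```

Request:
move_arm([
  {"dp":[0,0,0],"turn":[0,0,0]},
  {"dp":[0,0,0],"turn":[0,0,0]},
  {"dp":[0,0,0],"turn":[0,0,0]},
  {"dp":[0,0,0],"turn":[0,0,0]},
  {"dp":[0,0,0],"turn":[0,0,0]},
  {"dp":[0,0,0],"turn":[0,0,0]},
  {"dp":[0,0,0],"turn":[0,0,0]},
], hand=0.04, squeeze=25)

```text
time: 11.35
tool_pos: [0.525, 0.0583, 0.0438]
tool_rot: [0.071, 1.57, 0.071]
contact_force: [-2.3, 0.4, 5.8]
opening: 0.0596
```

Request:
move_arm([
  {"dp":[-0.01,0,0],"turn":[0,0,0]},
  {"dp":[-0.02,0,0],"turn":[0,0,0]},
  {"dp":[-0.03,0,0],"turn":[0,0,0]},
  {"dp":[-0.04,0,0],"turn":[0,0,0]},
  {"dp":[-0.04,0,0],"turn":[0,0,0]},
  {"dp":[-0.04,0,0],"turn":[0,0,0]},
  {"dp":[-0.04,0,0],"turn":[0,0,0]},
  {"dp":[-0.04,0,0],"turn":[0,0,0]},
])

```text
time: 12.15
tool_pos: [0.5245, 0.0582, 0.0827]
tool_rot: [3.02, 1.57, 3.019]
contact_force: [-0.3, -0.0, -1.7]
opening: 0.0596
```

```bash
cat > w.py <<'E'
from h import *
import sys
F=[];J=[];T=[]
for k in range(10):
    o=robot.observe();F.append(o["contact_force"]);J.append(o["joint_efforts"]);T.append(o["torque"])
    P,d=robot.read_camera("side")
F=np.array(F);print("t",o["time"],"tcp",o["tool_pos"].round(4),"open",o["opening"]);print("F",F.mean(0).round(2),F.std(0).round(2),F[:,2].round(1));print("J",np.mean(J,0).round(2),np.std(J,0).round(2),"T",np.mean(T,0).round(3))
draw(P,"side",220,130,150,150,4,sys.argv[1],[])
E
python3 w.py pics/w1.png
```

```text
t 12.6 tcp [0.5248 0.0582 0.0832] open 0.059891832836314246
F [-0.08 -0.08 -1.79] [0.38 0.53 0.29] [-1.7 -2.1 -1.7 -1.9 -2.4 -2.  -1.4 -1.9 -1.6 -1.4]
J [ 0.000e+00 -4.738e+01 -1.984e+01  6.000e-02  4.000e-02 -0.000e+00] [0.   0.07 0.02 0.   0.   0.  ] T [-0.095  0.042  0.003]
```

View pics/w1.png

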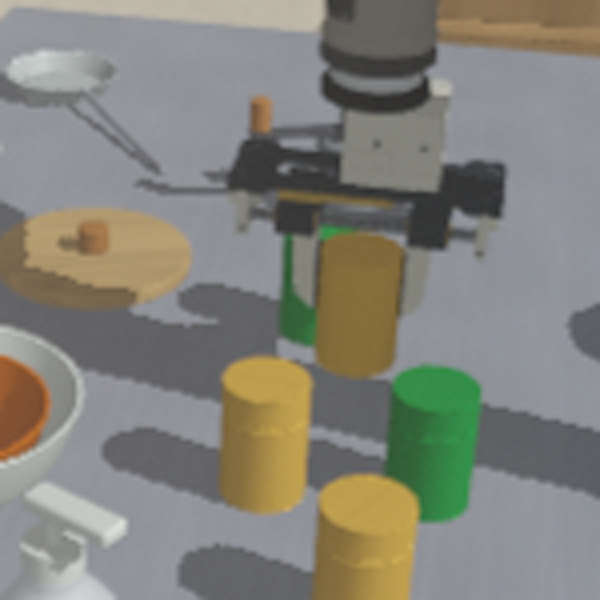

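Request:
move_arm([
  {"dp":[0.012,0,0],"turn":[0,0,0]},
  {"dp":[0.024,0,0],"turn":[0,0,0]},
  {"dp":[0.034,0,0],"turn":[0,0,0]},
  {"dp":[0.038,0,0],"turn":[0,0,0]},
  {"dp":[0.04,0,0],"turn":[0,0,0]},
  {"dp":[0.04,0,0],"turn":[0,0,0]},
])

```text
time: 13.25
tool_pos: [0.5235, 0.0583, 0.0437]
tool_rot: [3.134, 1.568, 3.133]
contact_force: [-6.6, -0.2, 10.3]
opening: 0.0598
```

Request:
move_arm([
  {"dp":[0,0,0],"turn":[0,0,0]},
  {"dp":[0,0,0],"turn":[0,0,0]},
  {"dp":[0,0,0],"turn":[0,0,0]},
  {"dp":[0,0,0],"turn":[0,0,0]},
  {"dp":[-0.03,0,0],"turn":[0,0,0]},
  {"dp":[-0.07,0,0],"turn":[0,0,0]},
  {"dp":[-0.11,0,0],"turn":[0,0,0]},
  {"dp":[-0.11,0,0],"turn":[0,0,0]},
  {"dp":[-0.11,0,0],"turn":[0,0,0]},
], hand=0.0918)

```text
time: 14.15
tool_pos: [0.5252, 0.0582, 0.1538]
tool_rot: [-0.005, 1.569, -0.005]
contact_force: [-0.7, -0.4, -0.2]
opening: 0.0918
```

```bash
python3 w.py pics/w2.png; python3 - <<'E'
from h import *
plan([.5715,.185,.15],38)
E
```

```text
t 14.6 tcp [0.5246 0.0582 0.1526] open 0.09187037419039568
F [-0.06  0.02 -0.04] [0.5  0.67 0.57] [-0.2 -0.3 -0.2 -0.   0.4  1.1 -0.3 -1.1 -0.3  0.6]
J [ 2.000e-02 -4.539e+01 -2.245e+01  7.000e-02  4.000e-02  0.000e+00] [0.01 0.68 0.5  0.   0.01 0.  ] T [-0.083  0.049 -0.008]
  alt [-3.804e+01 -4.000e-02 -2.000e-02]
  alt [ 1.4196e+02 -2.0000e-02  5.0000e-02]
t 14.65 tcp [0.5247 0.0582 0.1528] zyaw -0.04 q [-0.03  0.42  1.63  0.    1.1  -0.03] F [ 0.49 -0.78 -0.39] open 0.092
dp [0.0028 0.1268 0.0467] turn [-3.804e+01 -4.000e-02 -2.000e-02] R0cols [[-0.001, 0.001, 1.0], [0.0, 1.0, -0.001], [-1.0, 0.0, -0.001]]
```

View pics/w2.png

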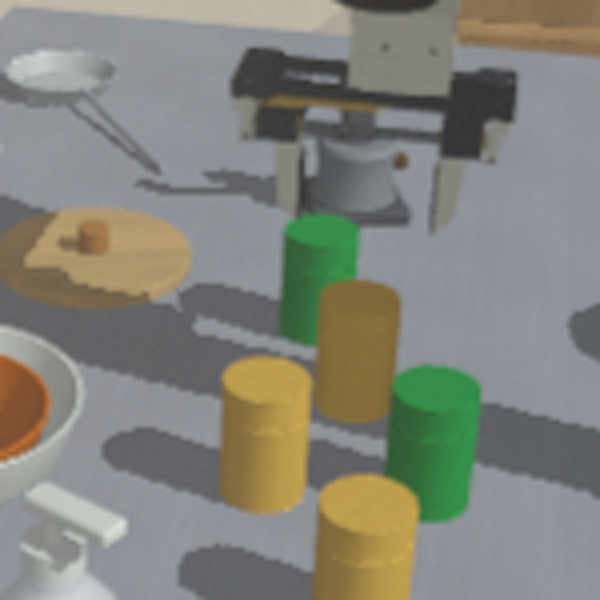

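Request:
move_arm([
  {"dp":[0,0.04,0.015],"turn":[-8,0,0]},
  {"dp":[0,0.08,0.03],"turn":[-16,0,0]},
  {"dp":[0,0.127,0.046],"turn":[-24,0,0]},
  {"dp":[0,0.127,0.046],"turn":[-32,0,0]},
  {"dp":[0,0.127,0.046],"turn":[-38,0,0]},
  {"dp":[0,0.127,0.046],"turn":[-38,0,0]},
  {"dp":[0.03,0.127,0.046],"turn":[-38,0,0]},
  {"dp":[0.03,0.127,0.046],"turn":[-38,0,0]},
])

```text
time: 15.45
tool_pos: [0.5687, 0.1845, 0.1201]
tool_rot: [2.659, 1.564, -2.965]
contact_force: [-1.0, -0.3, -0.3]
opening: 0.0917
```

```bash
python3 - <<'E'
from h import *
plan([.5715,.185,.042],38)
P,d=robot.read_camera("side");draw(P,"side",220,130,150,150,4,"pics/s10.png",[])
E
```

```text
alt [-0.22 -0.33 -0.18]
  alt [179.78  -0.28   0.52]
t 15.45 tcp [0.5687 0.1845 0.1201] zyaw 37.78 q [ 0.19  0.57  1.45  0.    1.12 -0.47] F [-0.99 -0.32 -0.35] open 0.0917
dp [ 0.0781 -0.0015  0.003 ] turn [-0.22 -0.33 -0.18] R0cols [[-0.006, -0.613, 0.79], [-0.001, 0.79, 0.613], [-1.0, 0.003, -0.006]]
```

View pics/s10.png

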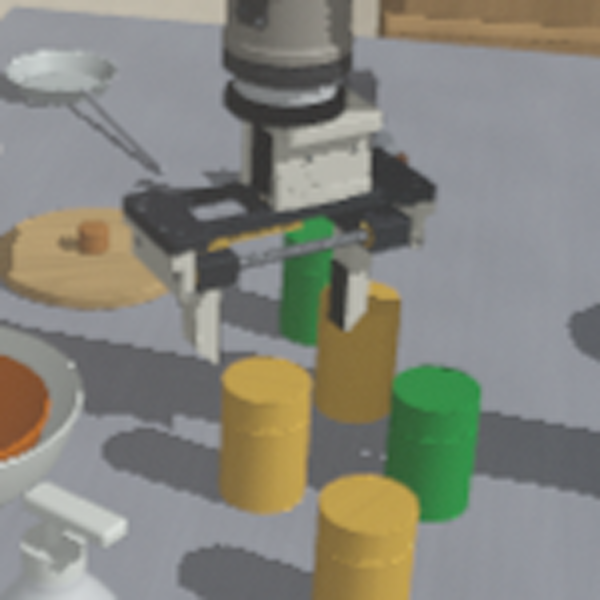

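Request:
move_arm([
  {"dp":[0.03,0,0.002],"turn":[0,0,0]},
  {"dp":[0.06,0,0.002],"turn":[0,0,0]},
  {"dp":[0.078,0,0.002],"turn":[0,0,0]},
  {"dp":[0.078,0,0.002],"turn":[0,0,0]},
  {"dp":[0.078,0,0.002],"turn":[0,0,0]},
])

```text
time: 16.0
tool_pos: [0.5733, 0.1864, 0.0465]
tool_rot: [-0.404, 1.569, 0.258]
contact_force: [-0.3, 0.1, -0.1]
opening: 0.0922
```

Request:
move_arm([
  {"dp":[0,0,0],"turn":[0,0,0]},
  {"dp":[0,0,0],"turn":[0,0,0]},
  {"dp":[0,0,0],"turn":[0,0,0]},
  {"dp":[0,0,0],"turn":[0,0,0]},
  {"dp":[0,0,0],"turn":[0,0,0]},
  {"dp":[0,0,0],"turn":[0,0,0]},
  {"dp":[0,0,0],"turn":[0,0,0]},
], hand=0.04, squeeze=25)

```text
time: 16.7
tool_pos: [0.5725, 0.1863, 0.0456]
tool_rot: [-1.345, 1.571, -0.682]
contact_force: [-2.7, -1.9, 5.4]
opening: 0.0598
```

Request:
move_arm([
  {"dp":[-0.01,0,0],"turn":[0,0,0]},
  {"dp":[-0.02,0,0],"turn":[0,0,0]},
  {"dp":[-0.03,0,0],"turn":[0,0,0]},
  {"dp":[-0.04,0,0],"turn":[0,0,0]},
  {"dp":[-0.04,0,0],"turn":[0,0,0]},
  {"dp":[-0.04,0,0],"turn":[0,0,0]},
  {"dp":[-0.04,0,0],"turn":[0,0,0]},
  {"dp":[-0.04,0,0],"turn":[0,0,0]},
])

```text
time: 17.5
tool_pos: [0.5721, 0.1864, 0.0846]
tool_rot: [2.602, 1.57, -3.019]
contact_force: [0.3, -0.1, -4.2]
opening: 0.0596
```

```bash
python3 w.py pics/w3.png
```

```text
t 17.95 tcp [0.5725 0.1864 0.0852] open 0.05948165513685075
F [-0.13 -0.08 -4.45] [0.37 0.52 0.57] [-4.2 -3.5 -5.4 -4.3 -4.  -4.9 -4.7 -4.2 -5.3 -4.1]
J [ 0.000e+00 -5.616e+01 -2.257e+01  5.000e-02  7.000e-02 -0.000e+00] [0.   0.08 0.02 0.   0.   0.  ] T [-0.048  0.009  0.001]
```

View pics/w3.png

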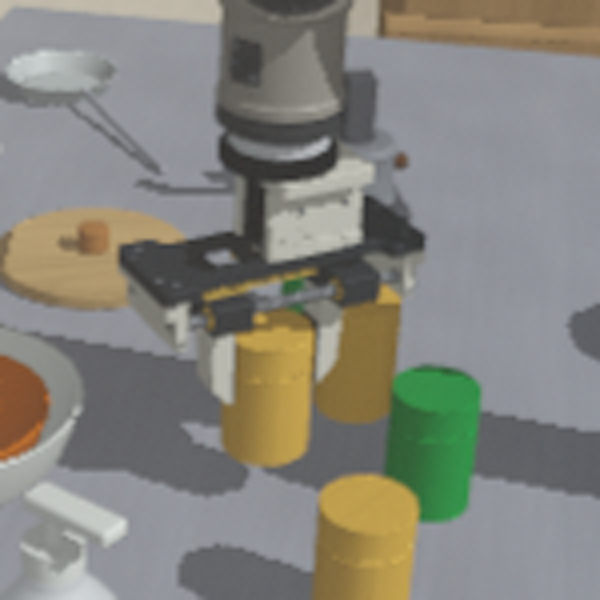

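B reads 4.45 N against C's 1.79 N, with a zero of −0.04 N. Both lighter tins must be under 2.9 N (4.7 N minus the 1.8 N gap), so B is the heaviest and tin A doesn't need lifting. I'll raise B to about 20 cm.

Request:
move_arm([
  {"dp":[-0.015,0,0],"turn":[0,0,0]},
  {"dp":[-0.035,0,0],"turn":[0,0,0]},
  {"dp":[-0.06,0,0],"turn":[0,0,0]},
  {"dp":[-0.085,0,0],"turn":[0,0,0]},
  {"dp":[-0.11,0,0],"turn":[0,0,0]},
  {"dp":[-0.135,0,0],"turn":[0,0,0]},
  {"dp":[-0.152,0,0],"turn":[0,0,0]},
  {"dp":[-0.16,0,0],"turn":[0,0,0]},
  {"dp":[-0.16,0,0],"turn":[0,0,0]},
  {"dp":[-0.16,0,0],"turn":[0,0,0]},
])

```text
time: 19.0
tool_pos: [0.572, 0.1863, 0.2442]
tool_rot: [2.618, 1.569, -3.003]
contact_force: [0.6, 0.4, -5.4]
opening: 0.0598
```

```bash
python3 w.py pics/w4.png; python3 - <<'E'
from h import *
P,d=robot.read_camera("side");cv2.imwrite("pics/s11.png",P[:,:,::-1])
P,d=robot.read_camera("top");cv2.imwrite("pics/t11.png",P[:,:,::-1])
o=robot.observe();print(o["time"],o["tool_pos"],np.abs(o["qvel"]).max(),o["contact_force"])
E
```

```text
t 19.45 tcp [0.5724 0.1864 0.245 ] open 0.0598026851900179
F [ 0.16 -0.03 -4.39] [0.55 0.52 0.48] [-5.4 -4.7 -3.8 -4.3 -3.6 -4.6 -4.8 -4.2 -4.2 -4.3]
J [ 1.000e-02 -5.394e+01 -2.734e+01  5.000e-02  7.000e-02 -0.000e+00] [0.01 0.44 0.26 0.   0.   0.  ] T [-0.061  0.013 -0.001]
19.6 [0.57251696 0.18643512 0.24522886] 0.0014111479594832114 [ 0.31267831  0.81540263 -3.97320391]
```

View pics/s11.png

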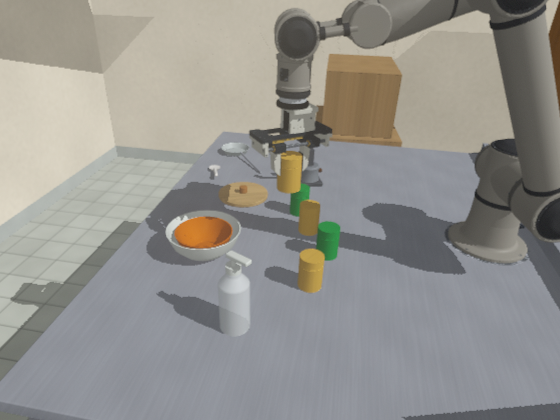

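View pics/t11.png

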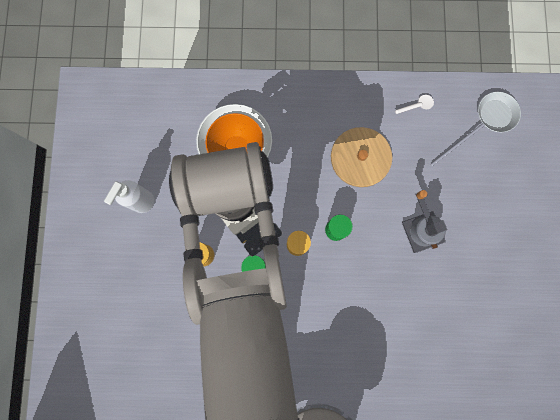

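The side view shows the heavy tin held upright at (290,172), with the other brass tins standing at (310,217) and (311,271). In the top view the crank is on the mill with its knob at (422,195), and the bystanders haven't moved. I'm handing the job in.

```bash
python3 -c "
from cell import robot
print(robot.hand_in())"
```

```text
the job is handed in; nothing more can be done
None
```

I fitted the crank on the mill's shaft and let go of it, then handed in at 19.6 s while holding the heaviest tin upright about 20 cm above the cart.

- **Crank:** it reached the collar at the expected height, within about 1 mm, and the wrist felt about 12 N of push there. After release the camera showed it sitting down on the shaft with the gripper clear.
- **Weighing:** the right-hand brass tin (C) read about 1.8 N and the middle one (B) about 4.45 N, against a zero of about −0.04 N. I did not lift the left-hand one (A), because the stated limits (at most 4.7 N, heaviest by at least 1.8 N) already make B the heaviest.
- **Final state:** B was gripped and still, with 4.4 N on the wrist. In the last pictures A and C were standing upright on the cart, and the bottle, bowls and lid were where they started.

**Disagreements:** the two cameras differed by 2–4 mm on where the shaft is. I used an average and corrected by feel when a 4 N sideways force showed up as the crank went on. No check failed.

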